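# Fit a notched knife in the carton trimmer's holder and clamp it

## Robot

A 6-joint arm with a two-finger parallel gripper is mounted at the origin on the work surface. World frame = base frame: x ahead of the robot, y to its left, z up, the work surface at z = 0. Lengths are in m, angles in rad, forces in N, time in s.
With the tool pointing down it reaches from about 0.25 to 0.725 m from the base axis. Payload 4 kg.
Tool frame: the origin (TCP) lies at the very end of the fingers, on their centre line; the grasp point (between the pads) lies 19 mm behind it; z points along the fingers, y is the line along which they close (so a half turn about z gives the same grasp; the last joint's range is limited). The gripper opens to 85 mm and grips with 20 to 120 N. Pads are 22 mm wide; open, the fingers measure 114 mm over their backs; the gripper's body (76 mm by 85 mm) begins 54 mm behind the grasp point. The pads swing forward as they close: fully open they stand 13 mm farther back than shut.
Start: joints at [-1.128, 0.241, 0.005, 1.335, 0, 1.571], TCP at [0.214, -0.452, 0.206] pointing down, gripper open.
Joint ranges: [-2.72, 2.72], [-1.05, 1.87], [-1.09, 1.28], [-1.99, 2.15], [-1.42, 1.44], [-3.14, 3.14]. Speed limits (rad/s): [2.79, 2.79, 3.14, 3.14, 3.14, 3.14].

## Interface

Orientations are given as a unit quaternion [x, y, z, w].
In Python, from workcell import bot, vision, workorder, boxes_of gives the robot as it stands.
- The arm moves only by the tool send_rows, never from a script. Its argument "motion" is text: rows parted by semicolons, each of 5 numbers parted by spaces: the closure, from -1 (fully open) to 1 (shut), so that 0 is half open, then the shift along the tool's x, y, z in cm, then the turn about the tool's z in rad. In form: claw x y z twist; .... A call has 1 to 5 rows; each row is the pose to reach, as a shift and turn from the pose commanded when the call began, along the tool's axes at that moment; what a row does not reach only later rows make up. A row lasts 1/10 s, in which the tool goes at most 50 mm and 8.59 degrees, less where a joint would pass 70% of its speed; a pose out of reach is approached as far as the arm can. A call with a gripper value outside its range is refused whole. The fingers move at their own pace and stop on an object; the grip force is fixed at half the most. Time passes only in rows, so rows that repeat a pose let the fingers close. It gives the time, the measured TCP pose, the force, the opening and the grip force at its end, in the units of the state.
- bot.get_obs(): the state, without advancing time (a new reading comes with each control period).
- vision.camera(name): name is "scene" or "top" or "wrist"; returns the picture (400x640x3 uint8, red, green, blue); there is no depth.
- vision.camera_model(name): a dict with "fov_y" (degrees; the focal length in pixels is half the picture's height over the tangent of half this angle, whatever the lens; pixels are square), "cx", "cy" (the principal point, pixels), "k1" (the pictures are not rectified: a ray, as slopes to the right and down, at radius r is drawn at 1 + k1 r^2 times it, then the intrinsics apply), "world_from_camera" (4x4, takes a point from camera to world coordinates); the wrist camera has in their place "hand_eye" (4x4, takes a point from camera to tool coordinates, whose origin is the TCP and whose axes are the flange's). Camera axes: x right, y down, z forward; pixel columns grow to the right and rows downward; lengths in m; the calibration is good to about 2 mm. A picture is of the moment at which its call begins: read the wrist's pose just before it. camera_model takes no time and is no camera call.
- workorder.job_done(): hands the job in; it is judged then, once.
Trained networks look in the newest picture that a camera, given by its name, has taken for a name from the list of things; names that differ only in an ending like _2 or _b are one class to them, and where a whole thing is asked for, a point or a joint stands for the part that bears it (a point fixed in the world has none). Each returns a list of dicts, best first, with "conf" (0 to 1); they miss things now and then, are a little off and sometimes report something else, mostly with a low value. They report only what shows in the picture. A call takes as long as a camera call.
- boxes_of(camera, target): "rect" ([centre column, centre row, width, height] in pixels, round what is visible of it).
The state is a dict: "clock": time; "joint_pos": joint angles; "joint_vel": joint speeds; "tau": joint torques, N m; "eef_pos": TCP position; "tool_rot": TCP orientation; "ft_force": force on the tool from outside, world axes, zero at the start; "ft_torque": the same for the moment, N m; "grip_width": finger opening in m; "grasp_force": force on a finger pad.
Only numpy, scipy, OpenCV 4.12 (cv2) and the standard library are available. Lean on these libraries where they do the work, as an engineer would, in place of code of your own. Each camera call takes 0.05 s, during which the arm holds its last target. There are 200 camera calls.

## Task

Fit the notched knife into the carton trimmer's holder: flat on the entry tongue, notch end first, then pushed under the strap until it is fully home with its notch over the locating pin. Then slide the steel safety tab all the way off the clamp button, leave it there, and press the button fully down and let it come back up. Leave the un-notched knife and everything else on the bench where they are.

Things in the scene. Friction and masses are not known exactly. Their poses are not given: they have to be found in the camera images.
- knife: The notched knife: flat plain steel blade 120 x 50 x 6 mm, about 260 g, lying loose on one of the two wooden rests (which side varies), overhanging it by about 10 mm on both long sides. Origin: centre of its underside; x along its length to the notched end, y across its width, z up. An open notch 16 mm wide, 22 mm deep is in the middle of the +x end; a heel stands at the -x end.
- heel (a point): Centre of the notched knife's heel: an upturned strip across the full 50 mm width at the -x end, 8 mm thick (from 60 to 52 mm behind the knife's origin), its top 16 mm above the knife's underside; this point is 8 mm above the underside.
- notch (a point): The point on the notched knife's underside, 43 mm from its origin towards the notch end, that lies on the pin's axis when the knife is fully home.
- plain_knife: Look-alike steel knife of the same outline and heel but without a notch, lying on the other wooden rest; to be left alone. Origin: centre of its underside, x away from the heel.
- rest_a: Fixed wooden block 100 x 30 x 25 mm (x, y, z) under the notched knife. Origin: centre of its underside.
- rest_b: Fixed wooden block 100 x 30 x 25 mm under the un-notched knife. Origin: centre of its underside.
- holder: The fixed grey knife holder. Origin on the table; x is the way the knife goes in, z up. In its frame, mm: a flat bed 30 above the table, as an entry tongue 36 wide from x -140 to -50, then 72 wide to x 100. Guides 10 high and 53 apart run from x -10 to 100; their funnel mouth is about 66 wide at x -46. When the knife is home its origin is at x 27 and its heel's back face at x -33.
- strap (a point): Middle of the underside of the steel strap that bridges the bed, 18 mm above it: the 6 mm blade passes under. It spans x 18 to 42 mm of the holder's frame, top 55 mm above the table.
- block (a point): Centre of the top of the control block on the holder's +y side, 45 mm above the table: the block spans x -50 to 100 mm and y 60 to 112 mm of the holder's frame.
- pin (a point): Foot of the locating pin, on the bed's surface on the pin's axis; the pin is 10 mm in diameter and 13 mm high.
- bed (a point): The middle line of the bed's surface, on the entry tongue, 80 mm before the holder's origin.
- tab (a joint): Slide of the safety tab, m: about 0 to 0.008 at the start (covering the button), 0.050 fully aside. It moves along the holder's +x, resists with about 2 N and stays where it is left.
- tab_fin (a point): Centre of the tab's upright steel fin, 6 mm thick (x), 40 mm wide (y) and 24 mm high (from 60 to 84 mm above the table). Push it towards the holder's +x. The tab's flat plate, 34 x 40 x 4 mm, top 61 mm above the table, extends from the fin towards -x over the button.
- button (a joint): Travel of the clamp button, m: 0 up, 0.006 fully down; springs back when released; about 1.2 N to start and 5 N to reach the bottom.
- button_top (a point): Centre of the round button's top, 28 mm across, 55 mm above the table, pressed straight down. It lies under the tab's plate until the tab is slid aside.
- tape_roll: Tape roll lying flat, 90 mm across, 48 mm high. Origin: centre of its underside.
- tape_roll_2: Second tape roll lying flat, 90 mm across, 48 mm high. Origin: centre of its underside.
- tape_dispenser: Red hand tape dispenser, 130 x 50 mm, 70 mm high. Origin: centre of its underside.
- bottle: Plain pale bottle, 66 mm across, 190 mm high. Origin: centre of its underside.
- can: Steel can, 70 mm across, 110 mm high. Origin: centre of its underside.
- carton: Small closed carton 110 x 85 x 70 mm. Origin: centre of its underside.
- box_cutter: Black box cutter lying flat, 155 x 26 mm, up to 21 mm high, along its own x. Origin: under the middle of its handle.

How it is judged:
On the way, in this order (a step that is already met when the one before it is completed fails the run):
1. the notched knife lies flat in the holder, fully home under the strap with its notch over the pin (x of notch in the frame of holder between 0.066 and 0.074 m and y of notch in the frame of holder between -0.005 and 0.005 m and z of notch in the frame of holder between 0.027 and 0.033 m and angle between knife's own z axis and vertical below 0.06 rad and angle between the x axis of knife and the x axis of holder, either way round below 0.07 rad), for 0.2 s.
2. the safety tab is slid aside, clear of the button (value of joint tab above 0.038 m), for 0.1 s.
3. the clamp button is pressed down (value of joint button above 0.0045 m), for 0.05 s.
At the end, for the whole second after the job is handed in: The notched knife rests flat and still in the holder (tilt under 0.06 rad, in line within 0.07 rad), its notch point within 4 mm of the pin along the holder, 5 mm across and 3 mm in height; the tab is at least 38 mm aside; the button has come back up (less than 2 mm down) (all of step 1 and value of joint tab above 0.038 m and value of joint button below 0.002 m and linear speed of knife below 0.02 m/s); the robot touches nothing.
It fails at once if the un-notched knife is moved more than 20 mm (distance of plain_knife from where it was at the start of the episode above 0.02 m).
It fails at once if another loose thing on the bench is moved more than 30 mm (distance of any of tape_roll, tape_roll_2, tape_dispenser, bottle, can, carton, box_cutter from where it was at the start of the episode above 0.03 m).
It also fails if it takes over 69 s, if anything falls off the work surface, if the arm or the gripper's body presses on something with over 40 N, if the wrist force passes 120 N, or if a joint passes its speed limit or range.

## Working session

There is one attempt and no reset: what is moved stays moved. The work goes in short steps, Python scripts to look and compute and a tool call to move; the robot and the scene stay as the last step left them, time stands still between calls to the robot, and variables do not carry over. Pictures are saved under pics/ and viewed, at most 11 in all, crops included, and the job is handed in when it is done.

Besides the shell and the picture viewer there is one more tool, called after ">>>" as name(argument=value, ...) on one line, values as JSON. send_rows: Moves the arm, as the interface text tells. Its arguments: {"type":"object","properties":{"motion":{"type":"string"}},"required":["motion"]}

```bash
mkdir -p pics; ls; python3 - <<'E'
from workcell import bot, vision, workorder, boxes_of
import cv2,numpy as np
o=bot.get_obs(); print(o)
for n in ("top","scene"):
    im=vision.camera(n); cv2.imwrite(f"pics/{n}0.png",im[:,:,::-1])
    m=vision.camera_model(n); print(n,{k:np.round(v,4).tolist() for k,v in m.items()})
    for t in ("knife","holder","tab","button","tab_fin","plain_knife"):
        print(t,[(np.round(b["rect"]).tolist(),round(b["conf"],2)) for b in boxes_of(n,t)][:3])
m=vision.camera_model("wrist");print({k:np.round(v,4).tolist() for k,v in m.items()})
E
```

```text
pics
{'clock': 0.0, 'joint_pos': array([-1.12799724e+00,  2.41405254e-01,  3.68450691e-03,  1.33519075e+00,
        3.08288365e-06,  1.57077481e+00]), 'joint_vel': array([-7.66653943e-04, -6.87565581e-04, -9.41221907e-04,  1.18178313e-03,
        5.78721093e-05, -1.36034443e-05]), 'tau': array([ 6.66178712e-04, -3.72318113e+01,  2.52406561e+01,  1.70516007e-02,
        1.01608414e-04,  4.74251294e-06]), 'eef_pos': array([ 0.21393527, -0.45114321,  0.20490172]), 'tool_rot': array([ 9.75588163e-01,  2.19605594e-01, -2.30725490e-04, -1.03211056e-03]), 'ft_force': array([-0.13242334, -0.73124884,  0.56353484]), 'ft_torque': array([-0.006464  ,  0.01710781, -0.07210979]), 'grasp_force': 0.0, 'grip_width': 0.08548403647643034}
top {'fov_y': 44.1744, 'cx': 312.7737, 'cy': 196.8931, 'k1': -0.1285, 'world_from_camera': [[0.0116, -0.9995, 0.0305, 0.4859], [-0.9999, -0.0118, -0.0044, 0.0238], [0.0048, -0.0304, -0.9995, 1.4483], [0.0, 0.0, 0.0, 1.0]]}
knife [([210.0, 203.0, 27.0, 46.0], 0.76)]
holder [([306.0, 175.0, 61.0, 89.0], 0.91), ([384.0, 262.0, 30.0, 50.0], 0.32), ([209.0, 203.0, 30.0, 4
[... 404 characters left out ...]
0.2234, 0.3033, -0.2919], [-0.0192, -0.8321, -0.5543, 0.5879], [0.0, 0.0, 0.0, 1.0]]}
knife [([425.0, 184.0, 29.0, 27.0], 0.71)]
holder [([356.0, 232.0, 90.0, 65.0], 0.83), ([183.0, 254.0, 34.0, 27.0], 0.22)]
tab [([370.0, 208.0, 21.0, 12.0], 0.63), ([352.0, 234.0, 89.0, 70.0], 0.2)]
button [([354.0, 232.0, 87.0, 64.0], 0.54)]
tab_fin [([372.0, 209.0, 22.0, 18.0], 0.68), ([183.0, 305.0, 62.0, 75.0], 0.58)]
plain_knife [([185.0, 242.0, 52.0, 42.0], 0.78), ([183.0, 305.0, 61.0, 70.0], 0.3)]
{'fov_y': 61.2041, 'cx': 325.3543, 'cy': 200.612, 'k1': -0.0587, 'hand_eye': [[-0.0013, -0.9483, -0.3175, 0.0824], [1.0, -0.0016, 0.0007, -0.001], [-0.0012, -0.3175, 0.9483, -0.1671], [0.0, 0.0, 0.0, 1.0]]}
```

```bash
python3 - <<'E'
import cv2,numpy as np
a=cv2.imread("pics/top0.png")[120:330,160:480]
cv2.imwrite("pics/topc.png",cv2.resize(a,None,fx=2.5,fy=2.5,interpolation=cv2.INTER_CUBIC))
E
```

```text
(no output)
```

View pics/topc.png

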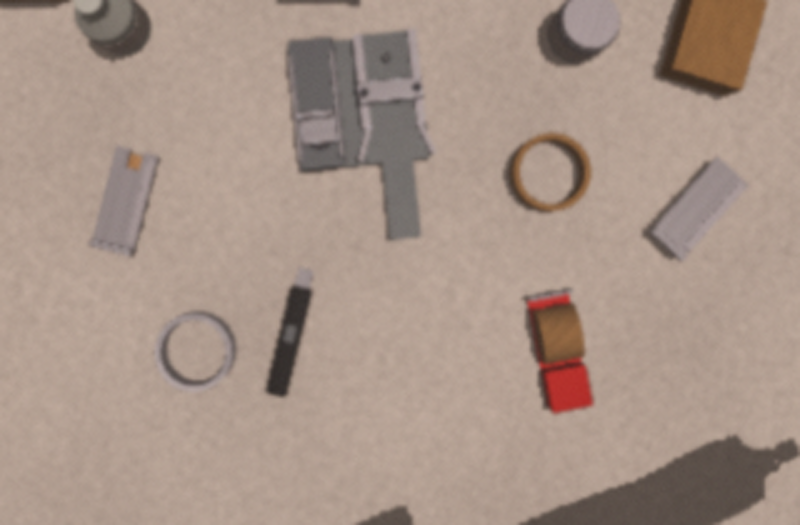

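View pics/scene0.png

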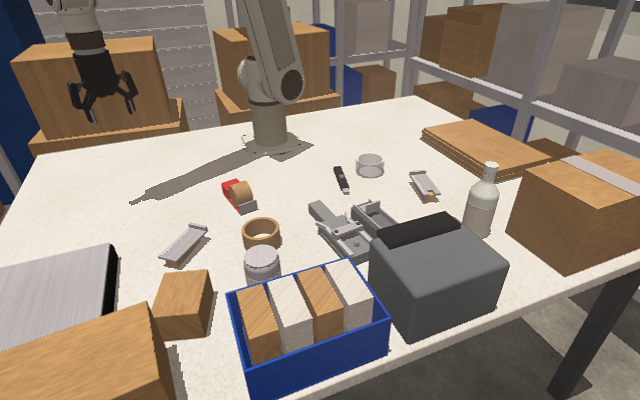

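The notched knife is on the left rest: its notch shows wood at top-view pixel (214,184), and its heel is at (205,219). The holder's tongue end is at (322,215) and its pin at (314,143). The tab and fin are on the left block at (287,171), and the plain knife is on the right.

```bash
cat > h.py <<'E'
from workcell import bot, vision, workorder, boxes_of
import cv2,numpy as np
from scipy.spatial.transform import Rotation as R
def T(o):
    M=np.eye(4); M[:3,:3]=R.from_quat(o["tool_rot"]).as_matrix(); M[:3,3]=o["eef_pos"]; return M
def cam(n,o=None):
    m=vision.camera_model(n); f=200/np.tan(np.radians(m["fov_y"])/2)
    W=np.array(m["world_from_camera"]) if n!="wrist" else T(o or bot.get_obs())@np.array(m["hand_eye"])
    return m,f,W
def ray(n,uv,o=None):
    m,f,W=cam(n,o); d=np.array([(uv[0]-m["cx"])/f,(uv[1]-m["cy"])/f]); s=d.copy()
    for _ in range(20): s=d/(1+m["k1"]*(s@s))
    return W[:3,3],W[:3,:3]@np.r_[s,1]
def atz(n,uv,z,o=None):
    c,d=ray(n,uv,o); return c+d*(z-c[2])/d[2]
def tri(obs):  # list of (origin,dir)
    A=0;b=0;P=[]
    for c,d in obs:
        d=d/np.linalg.norm(d); Q=np.eye(3)-np.outer(d,d); A=A+Q; b=b+Q@c
    p=np.linalg.solve(A,b)
    return p,[np.linalg.norm(np.cross(p-c,d/np.linalg.norm(d))) for c,d in obs]
def px(n,p,o=None):
    m,f,W=cam(n,o); q=W[:3,:3].T@(np.array(p)-W[:3,3]); s=q[:2]/q[2]
    return s*(1+m["k1"]*(s@s))*f+[m["cx"],m["cy"]]
def totool(p,o=None):  # world point in tool axes, cm
    M=T(o or bot.get_obs()); return 100*M[:3,:3].T@(np.array(p)-M[:3,3])
E
python3 - <<'E'
from h import *
f=lambda u,v:(u/2.5+160,v/2.5+120)
for n,c,z in [("notch",(135,160),.031),("heel",(112,247),.041),("tongueend",(404,238),.03),("pin",(386,57),.043),("fin",(318,120),.08),("strapR",(417,87),.055),("strapL",(364,92),.055),("blockNL",(303,168),.045),("blockFL",(289,41),.045),("cutter",(303,270),.02),("roll2",(197,350),.048),("bottle",(110,20),.1),("roll1",(550,170),.048)]:
    print(n,atz("top",f(*c),z).round(3))
print(R.from_quat(bot.get_obs()["tool_rot"]).as_matrix().round(3))
E
```

```text
notch [0.563 0.304 0.031]
heel [0.462 0.327 0.041]
tongueend [ 0.477 -0.008  0.03 ]
pin [0.684 0.015 0.043]
fin [0.607 0.09  0.08 ]
strapR [ 0.648 -0.021  0.055]
strapL [0.642 0.039 0.055]
blockNL [0.555 0.108 0.045]
blockFL [0.701 0.126 0.045]
cutter [0.438 0.108 0.02 ]
roll2 [0.347 0.226 0.048]
bottle [0.714 0.321 0.1  ]
roll1 [ 0.556 -0.174  0.048]
[[ 0.904  0.428  0.   ]
 [ 0.428 -0.904 -0.   ]
 [-0.     0.    -1.   ]]
```

>>> send_rows(motion="-1 55 -26 -4.5 0;-1 55 -26 -4.5 0;-1 55 -26 -4.5 0;-1 55 -26 -4.5 0;-1 55 -26 -4.5 0")

```text
clock: 1.2
eef_pos: [0.3732, -0.2574, 0.2247]
tool_rot: [0.976, 0.219, 0.0, 0.0]
ft_force: [0.1, -1.0, 0.4]
grip_width: 0.0856
grasp_force: 0.0
```

>>> send_rows(motion="-1 32.5 -15.5 -2.5 0.33;-1 32.5 -15.5 -2.5 0.33;-1 32.5 -15.5 -2.5 0.33;-1 32.5 -15.5 -2.5 0.33;-1 32.5 -15.5 -2.5 0.33")

```text
clock: 1.7
eef_pos: [0.5219, -0.0751, 0.2409]
tool_rot: [0.998, 0.056, 0.0, 0.0]
ft_force: [1.8, -1.0, 0.2]
grip_width: 0.0852
grasp_force: 0.0
```

```bash
python3 - <<'E'
from h import *
o=bot.get_obs();print(o["clock"],o["eef_pos"],T(o)[:3,:3].round(3).tolist(),totool([.56,.01,.25],o))
E
```

```text
1.7 [ 0.52185122 -0.07505628  0.24094544] [[0.994, 0.113, 0.001], [0.113, -0.994, -0.0], [0.001, 0.0, -1.0]] [ 4.74856129 -8.02181596 -0.90580525]
```

>>> send_rows(motion="-1 9.5 -8.5 -1 0;-1 9.5 -8.5 -1 0;-1 9.5 -8.5 -1 0;-1 9.5 -8.5 -1 0")

```text
clock: 2.1
eef_pos: [0.6077, 0.0219, 0.2495]
tool_rot: [0.998, 0.059, 0.0, -0.0]
ft_force: [-0.3, -0.8, -0.5]
grip_width: 0.0853
grasp_force: 0.0
```

```bash
python3 - <<'E'
from h import *
import json
o=bot.get_obs();im=vision.camera("wrist");cv2.imwrite("pics/w1.png",im[:,:,::-1])
json.dump({k:np.array(v).tolist() for k,v in o.items()},open("w1.json","w"))
print(o["eef_pos"],o["joint_vel"].round(3))
for t in ("tab_fin","button","holder"):
    print(t,[(np.round(b["rect"]).tolist(),round(b["conf"],2)) for b in boxes_of("wrist",t)][:3])
E
```

```text
[0.60765424 0.02185906 0.24948633] [-0.054 -0.043 -0.068  0.011 -0.031 -0.023]
tab_fin [([262.0, 164.0, 44.0, 30.0], 0.82)]
button []
holder [([305.0, 164.0, 147.0, 204.0], 0.83)]
```

View pics/w1.png

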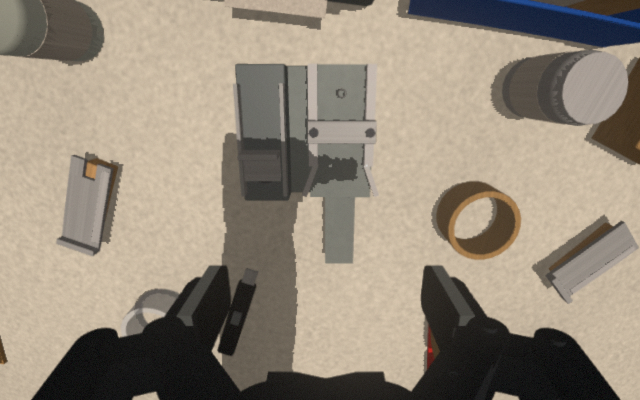

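The wrist view shows the tongue end at (339,263), the pin at (341,93), the strap bolts at (314,132) and (371,132), and the tab around (262,165). The knife is at left, with its notch near (90,167) and heel edge from (60,240) to (99,252). I'll zoom in for accuracy.

```bash
python3 - <<'E'
import cv2,numpy as np
a=cv2.imread("pics/w1.png")
c=np.hstack([a[60:270,230:385],a[100:310,50:140]])
cv2.imwrite("pics/w1c.png",cv2.resize(c,None,fx=2.8,fy=2.8,interpolation=cv2.INTER_CUBIC))
E
```

```text
(no output)
```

View pics/w1c.png

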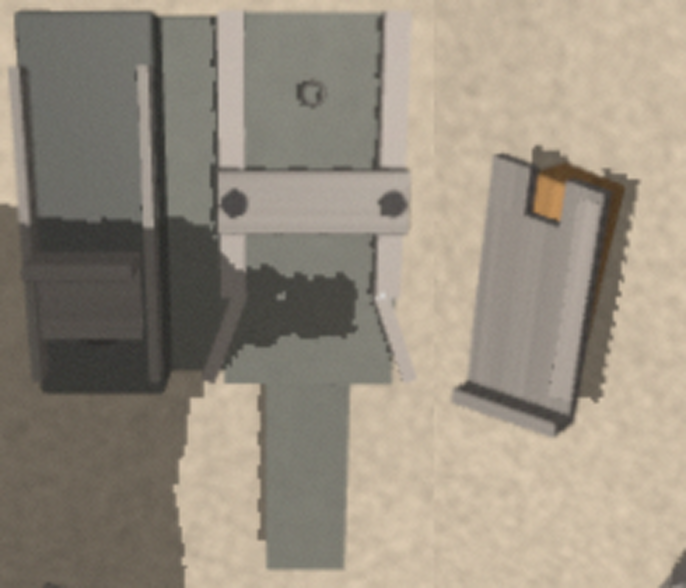

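The enlarged view shows the pin at (312,93), the tongue end corners at (267,569) and (344,568), and the fin around (80,262). The knife's front corners are at (497,155) and (612,188), and its heel rear corners at (455,400) and (558,432).

```bash
python3 - <<'E'
from h import *
import json
o=json.load(open("w1.json"))
L=lambda u,v:(u/2.8+230,v/2.8+60)
K=lambda u,v:((u-434)/2.8+50,v/2.8+100)
P={}
for n,c,z,f in [("pin",(312,93),.043,L),("tl",(267,569),.03,L),("tr",(344,568),.03,L),("stepl",(225,384),.03,L),("stepr",(390,382),.03,L),("boltL",(234,204),.055,L),("boltR",(392,204),.055,L),
 ("finL",(25,256),.084,L),("finR",(138,262),.084,L),("plateL",(42,340),.061,L),("plateR",(142,340),.061,L),("bnl",(42,390),.045,L),("bnr",(160,390),.045,L),("bfl",(17,13),.045,L),("bfr",(153,12),.045,L),
 ("kfl",(497,155),.031,K),("kfr",(610,188),.031,K),("hrl",(455,400),.041,K),("hrr",(558,432),.041,K),("nbl",(530,213),.031,K),("nbr",(560,222),.031,K)]:
    P[n]=atz("wrist",f(*c),z,o); print(n,P[n].round(4))
te=(P["tl"]+P["tr"])/2; d=P["pin"]-te; print("holder ang pin-tongue",np.arctan2(d[1],d[0]),np.linalg.norm(d[:2]))
b=P["boltL"]-P["boltR"]; print("ang bolts",np.arctan2(-b[0],b[1]),"bolt mid",(P["boltL"]+P["boltR"])/2)
for a,c in (("bnl","bfl"),("bnr","bfr")):
    e=P[c]-P[a]; print("block",np.arctan2(e[1],e[0]),np.linalg.norm(e))
# two-view heights
f=lambda u,v:(u/2.5+160,v/2.5+120)
for n,ct,cw,ff in [("pin",(386,57),(312,93),L),("boltL",(364,92),(234,204),L),("boltR",(417,87),(392,204),L),("tongue end",(404,238),(305.5,568.5),L),("heel mid",(112,250),(506,416),K)]:
    p,e=tri([ray("top",f(*ct)),ray("wrist",ff(*cw),o)]); print("tri",n,p.round(4),np.round(e,4))
kf=(P["kfl"]+P["kfr"])/2; hr=(P["hrl"]+P["hrr"])/2; e=kf-hr
print("knife",hr,kf,np.linalg.norm(e[:2]),np.arctan2(e[1],e[0]),np.linalg.norm(P["kfl"]-P["kfr"]))
E
```

```text
pin [0.6861 0.015  0.043 ]
tl [0.4763 0.0076 0.03  ]
tr [ 0.4809 -0.0275  0.03  ]
stepl [0.563  0.0359 0.03  ]
stepr [ 0.5721 -0.0344  0.03  ]
boltL [0.6427 0.0396 0.055 ]
boltR [ 0.6497 -0.0198  0.055 ]
finL [0.6198 0.1108 0.084 ]
finR [0.6222 0.0707 0.084 ]
plateL [0.5827 0.1084 0.061 ]
plateR [0.5872 0.0695 0.061 ]
bnl [0.5565 0.1109 0.045 ]
bnr [0.5621 0.0622 0.045 ]
bfl [0.7022 0.1269 0.045 ]
bfr [0.7079 0.0769 0.045 ]
kfl [0.5825 0.3235 0.031 ]
kfr [0.5734 0.274  0.031 ]
hrl [0.4682 0.3508 0.041 ]
hrr [0.4583 0.3027 0.041 ]
nbl [0.5583 0.3112 0.031 ]
nbr [0.5557 0.2979 0.031 ]
holder ang pin-tongue 0.11968530524495193 0.20898305273095322
ang bolts 0.11749653982978105 bolt mid [0.64617792 0.00990704 0.055     ]
block 0.10984805598700342 0.14660537714866473
block 0.10078807066012915 0.14652832467378735
tri pin [0.6859 0.0145 0.0297] [0.0001 0.0001]
tri boltL [0.6423 0.0395 0.0524] [0.0002 0.0002]
tri boltR [ 0.6491 -0.0208  0.0489] [0.0002 0.0002]
tri tongue end [ 0.477  -0.0094  0.0272] [0.0009 0.0009]
tri heel mid [0.46   0.3285 0.0373] [0.0017 0.0017]
knife [0.4632282  0.32679335 0.041     ] [0.57797268 0.29875246 0.031     ] 0.11812107171001938 -0.23967928595553797 0.050294901133260475
```

>>> send_rows(motion="-1 -7 -30.5 10 0.338;-1 -7 -30.5 10 0.338;-1 -7 -30.5 10 0.338;-1 -7 -30.5 10 0.338;-1 -7 -30.5 10 0.338")

```text
clock: 2.8
eef_pos: [0.5283, -0.0474, 0.1944]
tool_rot: [0.998, -0.062, 0.0, -0.028]
ft_force: [0.7, -0.3, -0.5]
grip_width: 0.0854
grasp_force: 0.0
```

```bash
python3 - <<'E'
from h import *
o=bot.get_obs();M=T(o);print(o["eef_pos"],np.arctan2(M[1,0],M[0,0]),totool([.503,.3167,.14],o))
E
```

```text
[ 0.52826205 -0.04737654  0.19443625] -0.12313971359562362 [ -6.96121759 -35.45786634   7.47082168]
```

```bash
python3 - <<'E'
from h import *
o=bot.get_obs();print(o["joint_pos"].round(3),o["joint_vel"].round(2),T(o).round(3).tolist(),o["tau"].round(1))
E
```

```text
[-0.124  0.308  0.065  1.331  0.056  3.14 ] [-0.3  -0.25 -0.52 -0.3  -0.12 -0.  ] [[0.992, -0.123, 0.004, 0.528], [-0.123, -0.991, 0.056, -0.047], [-0.003, -0.056, -0.998, 0.194], [0.0, 0.0, 0.0, 1.0]] [  1.5 -39.5  25.9   0.5   0.3   0. ]
```

>>> send_rows(motion="-1 0 0 -5 -0.7;-1 0 0 -5 -0.7;-1 0 0 -5 -0.7;-1 0 0 -5 -0.7;-1 0 0 -5 -0.7")

```text
clock: 3.3
eef_pos: [0.529, -0.0494, 0.2452]
tool_rot: [0.957, 0.287, 0.01, -0.026]
ft_force: [0.4, 1.1, 0.6]
grip_width: 0.0851
grasp_force: 0.0
```

```bash
cat > st.py <<'E'
from h import *
import sys
o=bot.get_obs();M=T(o);print(o["clock"],o["eef_pos"].round(4),"ang",np.arctan2(M[1,0],M[0,0]).round(3),"zax",M[:3,2].round(3),"j",o["joint_pos"].round(3),"f",o["ft_force"].round(1))
if len(sys.argv)>3: print(totool([float(x) for x in sys.argv[1:4]],o).round(2))
E
python3 st.py .503 .3167 .2
```

```text
3.3 [ 0.529  -0.0494  0.2452] ang 0.582 zax [ 0.005  0.056 -0.998] j [-0.128  0.293  0.176  1.456  0.057  2.43 ] f [0.4 1.1 0.6]
[ 17.8  -31.74   6.57]
```

>>> send_rows(motion="-1 17.8 -31.7 6 -2.34;-1 17.8 -31.7 6 -2.34;-1 17.8 -31.7 6 -2.34;-1 17.8 -31.7 6 -2.34;-1 17.8 -31.7 6 -2.34")

```text
clock: 3.8
eef_pos: [0.5125, 0.2001, 0.2183]
tool_rot: [0.785, 0.618, 0.02, -0.021]
ft_force: [1.5, 0.1, -0.4]
grip_width: 0.0852
grasp_force: 0.0
```

```bash
python3 st.py .503 .3167 .16
```

```text
3.8 [0.5125 0.2001 0.2183] ang 1.334 zax [ 0.005  0.057 -0.998] j [0.341 0.315 0.137 1.369 0.052 2.149] f [ 1.5  0.1 -0.4]
[10.76 -3.6   6.48]
```

>>> send_rows(motion="-1 10.8 -3.6 6.5 -1.585;-1 10.8 -3.6 6.5 -1.585;-1 10.8 -3.6 6.5 -1.585;-1 10.8 -3.6 6.5 -1.585;-1 10.8 -3.6 6.5 -1.585")

```text
clock: 4.3
eef_pos: [0.5032, 0.3163, 0.1587]
tool_rot: [0.503, 0.864, 0.025, -0.013]
ft_force: [0.1, -0.3, 0.7]
grip_width: 0.0855
grasp_force: 0.0
```

>>> send_rows(motion="-1 0 0 0 -0.835;-1 0 0 0 -0.835;-1 0 0 0 -0.835;-1 0 0 0 -0.835;-1 0 0 0 -0.835")

```text
clock: 4.8
eef_pos: [0.5042, 0.3152, 0.1599]
tool_rot: [0.153, 0.988, 0.028, -0.002]
ft_force: [-0.2, -0.2, 0.3]
grip_width: 0.0852
grasp_force: 0.0
```

```bash
python3 st.py .503 .3167 .16
```

```text
4.8 [0.5042 0.3152 0.1599] ang 2.835 zax [ 0.004  0.057 -0.998] j [0.533 0.422 0.141 1.257 0.047 0.841] f [-0.2 -0.2  0.3]
[0.16 0.11 0.  ]
```

>>> send_rows(motion="-1 0 0 1 -0.085;-1 0 0 1 -0.085")

```text
clock: 5.0
eef_pos: [0.5035, 0.3155, 0.1487]
tool_rot: [0.114, 0.993, 0.028, -0.002]
ft_force: [0.1, -0.1, -0.4]
grip_width: 0.0852
grasp_force: 0.0
```

```bash
python3 - <<'E'
from h import *
import json
o=bot.get_obs();im=vision.camera("wrist");cv2.imwrite("pics/w2.png",im[:,:,::-1])
json.dump({k:np.array(v).tolist() for k,v in o.items()},open("w2.json","w"))
E
python3 st.py
```

```text
5.05 [0.5037 0.3159 0.1492] ang 2.912 zax [ 0.003  0.056 -0.998] j [0.534 0.429 0.124 1.234 0.047 0.764] f [ 0.5  1.  -0.3]
```

View pics/w2.png

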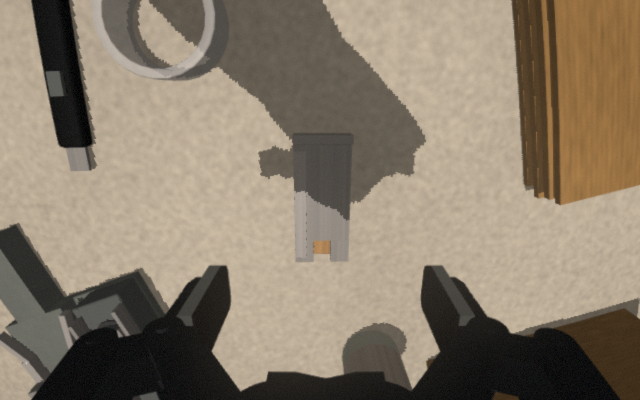

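The knife is well aligned in the wrist view. Its heel back edge runs from (293,134) to (353,134), the notched end from (296,262) to (348,261), and the notch is at (322,248).

```bash
python3 - <<'E'
from h import *
import json
o=json.load(open("w2.json"))
hl,hr=[atz("wrist",u,.041,o) for u in((293,134),(353,134))]
fl,fr=[atz("wrist",u,.031,o) for u in((296,262),(348,261))]
h=(hl+hr)/2;f=(fl+fr)/2;d=f-h
print(h,f,np.linalg.norm(d[:2]),np.arctan2(d[1],d[0]),np.linalg.norm(fl-fr),np.linalg.norm(hl-hr))
u=d/np.linalg.norm(d);c=(h+f)/2;g=c-.018*u;print("centre",c,"grip",g)
w1=json.load(open("w1.json"));K=lambda u,v:((u-434)/2.8+50,v/2.8+100)
for a,b in (((497,155),(348,261)),((610,188),(296,262)),((506,416),(323,134))):
    p,e=tri([ray("wrist",K(*a),w1),ray("wrist",b,o)]);print(p.round(4),np.round(e,4))
for z in (.06,.012): print(totool([g[0],g[1],z]).round(2))
E
```

```text
[0.45871565 0.33107531 0.041     ] [0.57569122 0.30294768 0.031     ] 0.12030979295638057 -0.23597730549955281 0.04920734075545832 0.04851330649478931
centre [0.51720344 0.31701149 0.036     ] grip [0.49976243 0.32120531 0.037491  ]
[0.5818 0.3258 0.0282] [0.0015 0.0015]
[0.5717 0.2772 0.0254] [0.0013 0.0013]
[0.459  0.3307 0.0353] [0.0005 0.0005]
[ 0.42 -0.06  8.94]
[ 0.37 -0.33 13.73]
```

>>> send_rows(motion="-1 0.4 -0.1 9 0;-1 0.4 -0.1 9 0;-1 0.4 -0.35 14.1 0;-1 0.4 -0.35 14.1 0;-1 0.4 -0.35 14.1 0")

```text
clock: 5.55
eef_pos: [0.4995, 0.3222, 0.0085]
tool_rot: [0.113, 0.993, 0.028, -0.002]
ft_force: [-0.2, -0.3, 1.1]
grip_width: 0.0852
grasp_force: 0.0
```

>>> send_rows(motion="1 0 0 0 0;1 0 0 0 0;1 0 0 0 0;1 0 0 0 0;1 0 0 0 0")

```text
clock: 6.05
eef_pos: [0.5004, 0.3233, 0.0092]
tool_rot: [0.113, 0.993, 0.029, -0.001]
ft_force: [-0.7, -0.9, 0.1]
grip_width: 0.0122
grasp_force: 0.0
```

>>> send_rows(motion="1 0 0 0 0;1 0 0 0 0;1 0 0 0 0")

```text
clock: 6.35
eef_pos: [0.4999, 0.323, 0.0083]
tool_rot: [0.113, 0.993, 0.028, -0.001]
ft_force: [1.0, -0.0, 0.6]
grip_width: -0.0003
grasp_force: 0.0
```

```bash
python3 st.py
```

```text
6.35 [0.4999 0.323  0.0083] ang 2.916 zax [ 0.004  0.057 -0.998] j [ 0.548  0.552 -0.073  0.913  0.047  0.774] f [ 1.  -0.   0.6]
```

```bash
python3 - <<'E'
from h import *
w=vision.camera("wrist");s=vision.camera("scene")
o=bot.get_obs();print(px("scene",o["eef_pos"]),px("wrist",o["eef_pos"]))
c=cv2.resize(s[100:260,350:510],(400,400),interpolation=cv2.INTER_CUBIC)
cv2.imwrite("pics/m3.png",np.hstack([cv2.resize(w,(400,400*400//640)) if 0 else w[:,120:520],c])[:,:,::-1])
E
```

```text
[422.02709438 186.06397   ] [323.63488554 245.20961252]
```

View pics/m3.png

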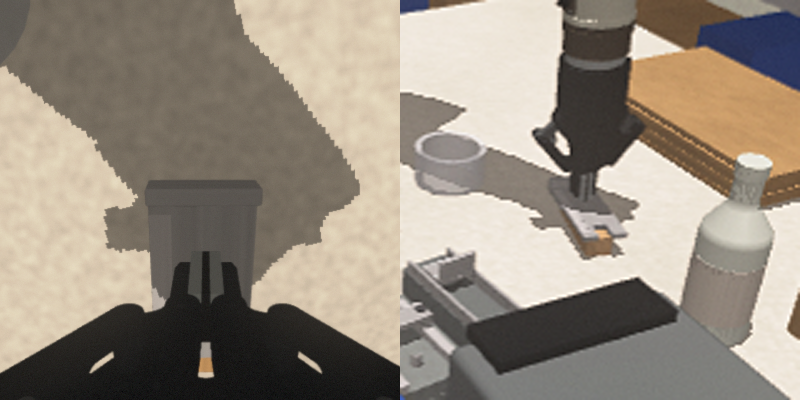

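The fingers closed just above the blade, so the real fingertips sit about 27 mm behind the reported TCP. That fits the wrist view, with tips at row ~252 against 245 expected, and the scene view agrees. The knife looks undisturbed, so I'll open and go lower, watching the force.

>>> send_rows(motion="-1 0 0 0 0;-1 0 0 0 0;-1 0 0 0 0;-1 0 0 0 0;-1 0 0 0 0")

```text
clock: 6.95
eef_pos: [0.5, 0.323, 0.0084]
tool_rot: [0.113, 0.993, 0.028, -0.001]
ft_force: [0.6, -0.3, -0.3]
grip_width: 0.0724
grasp_force: 0.0
```

>>> send_rows(motion="-1 0 -0.05 0.8 0;-1 0 -0.1 1.6 0;-1 0 -0.15 2.3 0;-1 0 -0.16 2.8 0;-1 0 -0.16 2.8 0")

```text
clock: 7.45
eef_pos: [0.4988, 0.3226, -0.0211]
tool_rot: [0.113, 0.993, 0.028, -0.002]
ft_force: [0.2, -0.7, -0.1]
grip_width: 0.0853
grasp_force: 0.0
```

>>> send_rows(motion="1 0 0 0 0;1 0 0 0 0;1 0 0 0 0;1 0 0 0 0;1 0 0 0 0")

```text
clock: 7.95
eef_pos: [0.5002, 0.3233, -0.0188]
tool_rot: [0.113, 0.993, 0.029, -0.001]
ft_force: [-0.6, -0.6, 5.5]
grip_width: 0.0485
grasp_force: 62.0
```

>>> send_rows(motion="1 0 0 -2 0;1 0 0 -6 0;1 0 0 -11 0;1 0 0 -11 0;1 0 0 -11 0")

```text
clock: 8.45
eef_pos: [0.5001, 0.3173, 0.0913]
tool_rot: [0.113, 0.993, 0.029, -0.0]
ft_force: [-0.3, -0.9, -2.9]
grip_width: 0.0483
grasp_force: 62.7
```

```bash
python3 st.py .535 .001 .09
```

```text
8.45 [0.5001 0.3173 0.0913] ang 2.916 zax [ 0.006  0.058 -0.998] j [0.539 0.462 0.018 1.091 0.047 0.766] f [-0.3 -0.9 -2.9]
[-10.47 -30.    -1.69]
```

>>> send_rows(motion="1 -10.5 -30 -1.7 -0.344;1 -10.5 -30 -1.7 -0.344;1 -10.5 -30 -1.7 -0.344;1 -10.5 -30 -1.7 -0.344;1 -10.5 -30 -1.7 -0.344")

```text
clock: 8.95
eef_pos: [0.5241, 0.0722, 0.0869]
tool_rot: [-0.059, 0.998, 0.028, 0.001]
ft_force: [0.8, 0.6, -2.9]
grip_width: 0.0484
grasp_force: 62.9
```

```bash
python3 st.py .535 .001 .09
```

```text
8.95 [0.5241 0.0722 0.0869] ang -3.023 zax [-0.001  0.056 -0.998] j [ 0.102  0.375 -0.132  1.06   0.056 -0.017] f [ 0.8  0.6 -2.9]
[-0.24 -7.17 -0.72]
```

>>> send_rows(motion="1 -0.2 -7.4 3 0;1 -0.2 -7.4 3 0;1 -0.2 -7.4 3 0;1 -0.2 -7.4 3 0")

```text
clock: 9.35
eef_pos: [0.535, 0.0022, 0.053]
tool_rot: [-0.058, 0.998, 0.029, 0.001]
ft_force: [0.6, 0.2, -1.6]
grip_width: 0.0489
grasp_force: 63.0
```

```bash
python3 - <<'E'
from h import *
import json
o=bot.get_obs();w=vision.camera("wrist");t=vision.camera("top")
json.dump({k:np.array(v).tolist() for k,v in o.items()},open("w4.json","w"))
cv2.imwrite("pics/w4.png",w[:,:,::-1])
c=cv2.resize(t[130:230,270:370],(400,400),interpolation=cv2.INTER_CUBIC)
cv2.imwrite("pics/m4.png",np.hstack([w[:,130:530],c])[:,:,::-1])
E
python3 st.py
```

```text
9.45 [0.5364 0.0035 0.0545] ang -3.023 zax [ 0.002  0.057 -0.998] j [-0.029  0.424 -0.15   0.997  0.057 -0.148] f [ 0.3  0.8 -2.1]
```

View pics/m4.png

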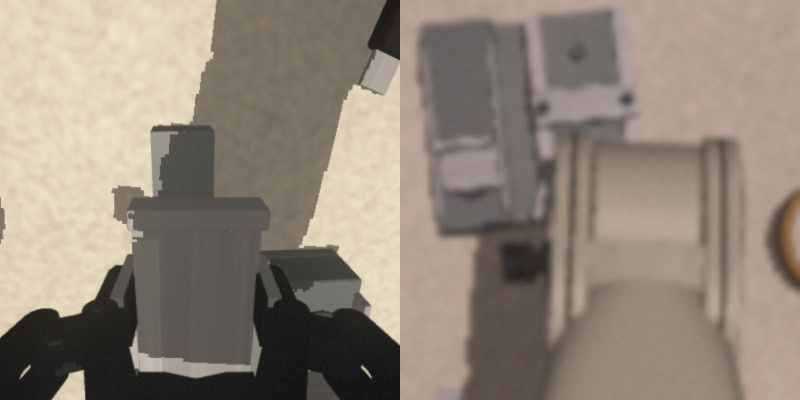

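In the wrist view the knife is level in the grip, with heel corners at (260,200) and (398,200). The tongue end is at (282,128) to (344,128).

```bash
cat >> h.py <<'E'
O=np.array([.6166,.0068]);A=.118
def hold(p):
    d=np.array(p[:2])-O; return np.array([np.cos(A)*d[0]+np.sin(A)*d[1],-np.sin(A)*d[0]+np.cos(A)*d[1],p[2]])
def world(x,y,z): return np.array([O[0]+np.cos(A)*x-np.sin(A)*y,O[1]+np.sin(A)*x+np.cos(A)*y,z])
E
python3 - <<'E'
from h import *
import json
o=json.load(open("w4.json"))
for z in (.105,.11,.115,.12):
    a=atz("wrist",(260,200),z,o);b=atz("wrist",(398,200),z,o);print(z,np.linalg.norm(a-b),hold((a+b)/2),np.arctan2((a-b)[1],(a-b)[0]))
a=atz("wrist",(282,128),.03,o);b=atz("wrist",(344,128),.03,o);print(np.linalg.norm(a-b),hold((a+b)/2),hold(a),hold(b))
print("eef",hold(np.array(o["eef_pos"])))
E
```

```text
0.105 0.04961956759257774 [-0.12490884  0.00470887  0.105     ] -1.4745553143245864
0.11 0.04744906715703849 [-0.12661064  0.00436117  0.11      ] -1.4745553143245875
0.115 0.04527856672149924 [-0.12831244  0.00401347  0.115     ] -1.4745553143245878
0.12 0.04310806628595999 [-0.13001424  0.00366577  0.12      ] -1.4745553143245864
0.03425217870430026 [-0.14160347  0.00060142  0.03      ] [-0.14177823 -0.01652378  0.03      ] [-0.14142872  0.01772661  0.03      ]
eef [-0.08155151  0.00505266  0.05295057]
```

```bash
python3 - <<'E'
from h import *
for z in (.03,.0,-.01): print(totool(world(-.067,.0011,z)).round(2))
E
```

```text
[-1.29 -0.65  2.43]
[-1.26 -0.82  5.42]
[-1.25 -0.88  6.42]
```

>>> send_rows(motion="1 -1.3 -0.65 2.4 0;1 -1.25 -0.8 5 0;1 -1.25 -0.85 6 0;1 -1.25 -0.9 6.5 0;1 -1.25 -0.9 6.5 0")

```text
clock: 9.95
eef_pos: [0.5501, 0.0001, -0.01]
tool_rot: [-0.06, 0.998, 0.029, 0.003]
ft_force: [-1.9, 1.8, -3.8]
grip_width: 0.0487
grasp_force: 62.9
```

```bash
python3 st.py
```

```text
9.95 [ 5.501e-01  1.000e-04 -1.000e-02] ang -3.022 zax [ 0.002  0.058 -0.998] j [-0.034  0.524 -0.182  0.864  0.058 -0.154] f [-1.9  1.8 -3.8]
```

>>> send_rows(motion="1 0 0 0.2 0;1 0 0 0.2 0;1 0 0 0.2 0")

```text
clock: 10.25
eef_pos: [0.5511, -0.0, -0.011]
tool_rot: [-0.06, 0.998, 0.029, 0.004]
ft_force: [-1.3, 5.2, -1.8]
grip_width: 0.0484
grasp_force: 62.9
```

>>> send_rows(motion="1 0 0 0.2 0;1 0 0 0.2 0;1 0 0 0.2 0")

```text
clock: 10.55
eef_pos: [0.5514, 0.0, -0.0131]
tool_rot: [-0.06, 0.998, 0.029, 0.004]
ft_force: [-0.4, 5.1, 0.2]
grip_width: 0.0482
grasp_force: 63.0
```

>>> send_rows(motion="0.1 0 0 0 0;0.1 0 0 0 0;0.1 0 0 0 0;0.1 0 0 0 0;0.1 0 0 0 0")

```text
clock: 11.05
eef_pos: [0.5515, -0.0, -0.0131]
tool_rot: [-0.06, 0.998, 0.029, 0.004]
ft_force: [-1.1, 5.4, -0.6]
grip_width: 0.0483
grasp_force: 63.0
```

```bash
python3 st.py
```

```text
11.05 [ 0.5515 -0.     -0.0131] ang -3.023 zax [ 0.005  0.058 -0.998] j [-0.035  0.528 -0.185  0.855  0.059 -0.154] f [-1.1  5.4 -0.6]
```

>>> send_rows(motion="-0.7 0 0 0 0;-0.7 0 0 0 0;-0.7 0 0 0 0;-0.7 0 0 0 0;-0.7 0 0 0 0")

```text
clock: 11.55
eef_pos: [0.5512, -0.0012, -0.0136]
tool_rot: [-0.059, 0.998, 0.028, 0.004]
ft_force: [0.7, 0.1, -0.2]
grip_width: 0.0725
grasp_force: 0.0
```

>>> send_rows(motion="-0.7 0 0 -4 0;-0.7 0 0 -8 0;-0.7 3 0 -8 0;-0.7 6 0 -8 0;-0.7 6 0 -8 0")

```text
clock: 12.05
eef_pos: [0.4863, -0.0128, 0.0651]
tool_rot: [-0.059, 0.998, 0.028, 0.001]
ft_force: [0.3, -0.1, -0.9]
grip_width: 0.0728
grasp_force: 0.0
```

```bash
python3 - <<'E'
from h import *
import json
o=bot.get_obs();w=vision.camera("wrist");cv2.imwrite("pics/w5.png",w[:,:,::-1])
json.dump({k:np.array(v).tolist() for k,v in o.items()},open("w5.json","w"))
E
python3 st.py
```

```text
12.1 [ 0.4892 -0.0127  0.0655] ang -3.024 zax [ 0.003  0.057 -0.998] j [-0.064  0.331 -0.261  0.98   0.057 -0.182] f [-0.1  0.4  0.1]
```

View pics/w5.png

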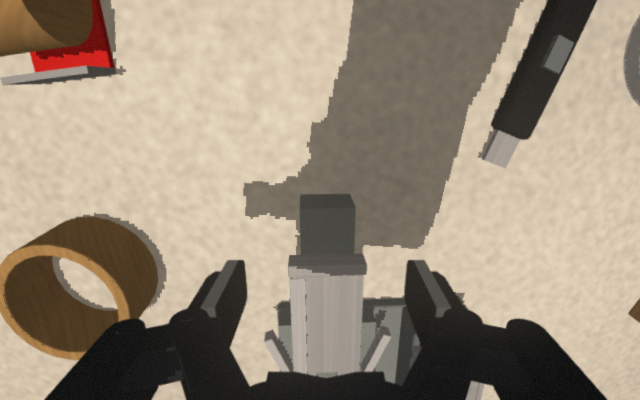

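```bash
python3 - <<'E'
from h import *
import json
o=json.load(open("w5.json"))
a=atz("wrist",(290,257),.046,o);b=atz("wrist",(366,257),.046,o);print(np.linalg.norm(a-b),hold((a+b)/2))
print(hold(bot.get_obs()["eef_pos"]))
for x,z in((-.15,.05),(-.15,.009)): print(totool(world(x,.0015,z)).round(2))
E
```

```text
0.04702659668063819 [-0.11370847 -0.00041902  0.046     ]
[-0.12883542 -0.00436377  0.06550479]
[2.13 0.5  1.56]
[2.17 0.27 5.65]
```

>>> send_rows(motion="1 2.1 0.5 0 0;1 2.1 0.5 0 0;1 2.1 0.5 1.5 0;1 2.1 0.5 1.5 0;1 2.1 0.5 1.5 0")

```text
clock: 12.6
eef_pos: [0.4705, -0.0091, 0.0504]
tool_rot: [-0.059, 0.998, 0.028, 0.003]
ft_force: [0.2, 0.4, -0.3]
grip_width: 0.0008
grasp_force: 0.0
```

>>> send_rows(motion="1 0 0 0 0;1 0 0 0 0;1 0 -0.1 2 0;1 0 -0.22 4.1 0;1 0 -0.22 4.1 0")

```text
clock: 13.1
eef_pos: [0.468, -0.0089, 0.0076]
tool_rot: [-0.059, 0.998, 0.028, 0.001]
ft_force: [-1.2, 0.0, -0.1]
grip_width: -0.0001
grasp_force: 0.0
```

```bash
python3 - <<'E'
from h import *
import json
o=bot.get_obs();w=vision.camera("wrist")
json.dump({k:np.array(v).tolist() for k,v in o.items()},open("w6.json","w"))
s=vision.camera("scene")
c=cv2.resize(s[170:280,280:420],None,fx=3,fy=3,interpolation=cv2.INTER_CUBIC)
c=np.vstack([c,np.zeros((70,420,3),np.uint8)])
cv2.imwrite("pics/m6.png",np.hstack([w[:,140:500],c])[:,:,::-1])
print(hold(o["eef_pos"]))
E
python3 st.py
```

```text
[-0.14939864  0.00192034  0.00764203]
13.2 [ 0.47   -0.009   0.0097] ang -3.024 zax [ 0.003  0.057 -0.998] j [-0.059  0.37  -0.381  0.82   0.057 -0.177] f [ 0.2 -0.3  0.2]
```

View pics/m6.png

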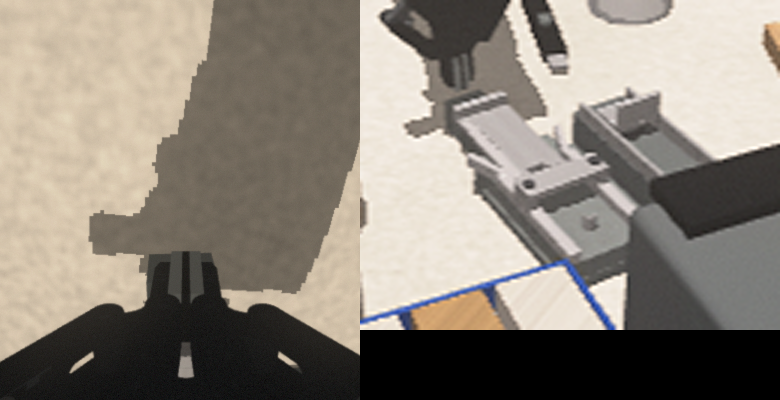

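The closed fingers hang behind the heel. In the scene view the tip bottom is at about pixel (313,199), and the knife is straight with its front end reaching the strap. I'll check the tip height before pushing.

```bash
python3 - <<'E'
from h import *
import json
o=json.load(open("w6.json"));M=T(o)
for b in (.015,.02,.025,.03,.035): 
    p=M[:3,3]-b*M[:3,2]; print(b,p[2].round(4),px("scene",p).round(1),px("wrist",p+.011*M[:3,0],o).round(1))
for y in(-.025,.025): print("heel",px("scene",world(-.113,y,.046)).round(1))
# observed heel crop ends (450,105)->(505,93)
print((450-360)/3+280,105/3+170,(505-360)/3+280,93/3+170)
E
```

```text
0.015 0.0226 [313.1 201.7] [323.6 237.9]
0.02 0.0276 [313.  200.2] [323.5 242.3]
0.025 0.0326 [312.8 198.7] [323.4 247. ]
0.03 0.0376 [312.6 197.2] [323.4 251.9]
0.035 0.0426 [312.5 195.7] [323.3 257.2]
heel [310.4 203.9]
heel [327.2 198.5]
310.0 205.0 328.3333333333333 201.0
```

>>> send_rows(motion="1 -1.5 0 0 0;1 -3 0 0 0;1 -4 0 0 0;1 -5 0 0 0;1 -6 0 0 0")

```text
clock: 13.7
eef_pos: [0.5296, -0.0019, 0.0106]
tool_rot: [-0.059, 0.998, 0.028, 0.003]
ft_force: [-3.2, 0.0, 3.1]
grip_width: -0.0003
grasp_force: 1.5
```

```bash
cat >> st.py <<'E'
print("hold",hold(o["eef_pos"]).round(4))
E
python3 st.py
```

```text
13.7 [ 0.5296 -0.0019  0.0106] ang -3.024 zax [ 0.003  0.057 -0.998] j [-0.039  0.464 -0.221  0.885  0.057 -0.157] f [-3.2  0.   3.1]
hold [-0.0874  0.0016  0.0106]
```

>>> send_rows(motion="1 -1 0 0 0;1 -2 0 0 0;1 -3 0 0 0;1 -3.5 0 0 0;1 -3.8 0 0 0")

```text
clock: 14.2
eef_pos: [0.5679, 0.0026, 0.0103]
tool_rot: [-0.059, 0.998, 0.028, 0.003]
ft_force: [-3.3, -0.3, 3.1]
grip_width: 0.0003
grasp_force: 1.7
```

>>> send_rows(motion="1 -0.2 0 0 0;1 -0.4 0 0 0;1 -0.5 0 0 0;1 -0.5 0 0 0")

```text
clock: 14.6
eef_pos: [0.5729, 0.0032, 0.0105]
tool_rot: [-0.059, 0.998, 0.028, 0.004]
ft_force: [0.0, -0.1, -1.4]
grip_width: -0.0
grasp_force: 0.2
```

```bash
python3 st.py
```

```text
14.6 [0.5729 0.0032 0.0105] ang -3.024 zax [ 0.005  0.057 -0.998] j [-0.027  0.534 -0.099  0.935  0.057 -0.145] f [ 0.  -0.1 -1.4]
hold [-0.0439  0.0016  0.0105]
```

>>> send_rows(motion="1 -0.2 0 0 0;1 -0.2 0 0 0;1 -0.3 0 0 0")

```text
clock: 14.9
eef_pos: [0.573, 0.0032, 0.0104]
tool_rot: [-0.059, 0.998, 0.028, 0.001]
ft_force: [-8.3, -1.6, 5.9]
grip_width: 0.0001
grasp_force: 4.5
```

>>> send_rows(motion="1 -0.2 0 0 0;1 -0.2 0 0 0;1 -0.3 0 0 0")

```text
clock: 15.2
eef_pos: [0.573, 0.0032, 0.0104]
tool_rot: [-0.059, 0.998, 0.028, -0.001]
ft_force: [-15.3, -2.3, 12.5]
grip_width: 0.0002
grasp_force: 7.7
```

>>> send_rows(motion="1 2 0 0 0;1 3 0 0 0;1 3 0 -3 0;1 3 0 -8 0;1 3 0 -10 0")

```text
clock: 15.7
eef_pos: [0.5515, -0.0055, 0.1149]
tool_rot: [-0.059, 0.998, 0.028, 0.008]
ft_force: [1.3, 0.6, -0.4]
grip_width: -0.0003
grasp_force: 0.0
```

```bash
python3 st.py; python3 - <<'E'
from h import *
for p in([.6198,.1108,.084],[.6222,.0707,.084],[.5827,.1084,.061],[.5872,.0695,.061]): print(hold(p).round(4))
# fin position at start
for x,y,z in ((-.035,.088,.12),): print(totool(world(x,y,z)).round(2))
E
```

```text
15.7 [ 0.5515 -0.0055  0.1149] ang -3.024 zax [ 0.012  0.057 -0.998] j [-0.044  0.388 -0.033  1.14   0.057 -0.162] f [ 1.3  0.6 -0.4]
hold [-0.0661 -0.0046  0.1149]
[0.0154 0.1029 0.084 ]
[0.0131 0.0628 0.084 ]
[-0.0217  0.1049  0.061 ]
[-0.0218  0.0657  0.061 ]
[-3.12  9.27  0.05]
```

```bash
python3 - <<'E'
from h import *
for z in (.11,.06,.043): print(totool(world(-.015,.086,z)).round(2))
E
```

```text
[-5.1   9.02  1.08]
[-5.    8.74  6.07]
[-4.97  8.65  7.77]
```

>>> send_rows(motion="1 -5 9 0 0;1 -5 9 0 0;1 -5 9 0 0;1 -5 8.8 5 0;1 -5 8.7 7 0")

```text
clock: 16.2
eef_pos: [0.5866, 0.0912, 0.0427]
tool_rot: [-0.06, 0.998, 0.028, 0.002]
ft_force: [-1.4, 0.4, -1.6]
grip_width: 0.0002
grasp_force: 0.0
```

>>> send_rows(motion="1 0 0 0.3 0;1 0 0 0.7 0;1 0 0 0.7 0")

```text
clock: 16.5
eef_pos: [0.5889, 0.091, 0.0397]
tool_rot: [-0.059, 0.998, 0.028, 0.005]
ft_force: [0.4, 0.8, 1.2]
grip_width: 0.0001
grasp_force: 0.0
```

```bash
python3 st.py; python3 - <<'E'
from h import *
import json
o=bot.get_obs();w=vision.camera("wrist")
json.dump({k:np.array(v).tolist() for k,v in o.items()},open("w7.json","w"))
s=vision.camera("scene")
c=cv2.resize(s[170:280,280:420],None,fx=3,fy=3,interpolation=cv2.INTER_CUBIC)
c=np.vstack([c,np.zeros((70,420,3),np.uint8)])
cv2.imwrite("pics/m7.png",np.hstack([w[:,140:500],c])[:,:,::-1])
E
```

```text
16.5 [0.5889 0.091  0.0397] ang -3.024 zax [ 0.006  0.057 -0.998] j [ 0.122  0.534 -0.01   1.014  0.056  0.005] f [0.4 0.8 1.2]
hold [-0.0176  0.0869  0.0397]
```

View pics/m7.png

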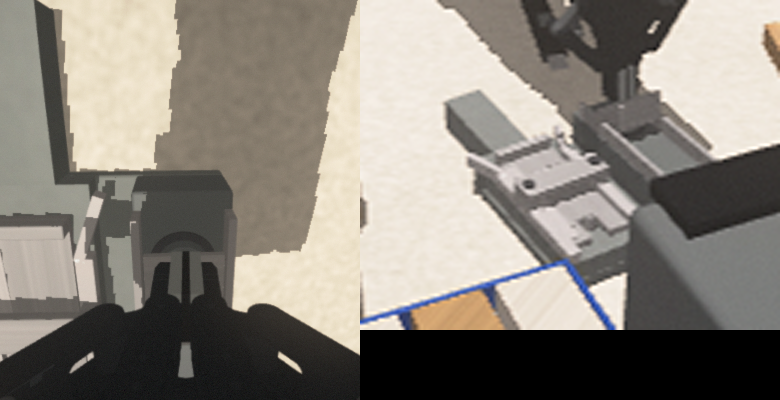

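The scene view shows the knife home with the pin in its notch, near (585,225). The wrist view shows the fingers over the tab plate in front of the fin, and the near arc of the button at (323,232).

>>> send_rows(motion="1 -1.5 0 0 0;1 -2.5 0 0 0;1 -3.5 0 0 0;1 -4.5 0 0 0;1 -5.5 0 0 0")

```text
clock: 17.1
eef_pos: [0.6423, 0.0974, 0.0403]
tool_rot: [-0.059, 0.998, 0.028, 0.003]
ft_force: [-2.5, -0.2, 0.1]
grip_width: 0.0003
grasp_force: 1.4
```

>>> send_rows(motion="1 -0.5 0 0 0;1 -0.8 0 0 0;1 -1 0 0 0;1 -1 0 0 0")

```text
clock: 17.5
eef_pos: [0.6463, 0.0979, 0.0401]
tool_rot: [-0.059, 0.998, 0.028, -0.002]
ft_force: [-17.3, -2.3, 11.1]
grip_width: -0.0002
grasp_force: 8.3
```

```bash
python3 st.py;python3 - <<'E'
from h import *
import json
o=json.load(open("w7.json"))
for r in (230,233): print(hold(atz("wrist",(323,r),.055,o)))
print(hold(atz("wrist",(140+150,254),.061,o)))
E
```

```text
17.5 [0.6463 0.0979 0.0401] ang -3.024 zax [-0.007  0.055 -0.998] j [0.122 0.649 0.197 1.119 0.056 0.004] f [-17.3  -2.3  11.1]
hold [0.0402 0.0869 0.0401]
[-0.0332121   0.08577185  0.055     ]
[-0.03160976  0.08576654  0.055     ]
[-0.02377428  0.06966958  0.061     ]
```

>>> send_rows(motion="1 1.5 0 0 0;1 3 0 -1 0;1 6.5 0 -1 0;1 6.5 0 -1 0;1 6.5 0 0 0")

```text
clock: 18.0
eef_pos: [0.5895, 0.0912, 0.041]
tool_rot: [-0.059, 0.998, 0.028, 0.006]
ft_force: [0.0, 0.1, 1.3]
grip_width: -0.0001
grasp_force: 0.0
```

>>> send_rows(motion="1 0 0 0.4 0;1 0 0 0.8 0;1 0 0 1.1 0;1 0 0 1.1 0")

```text
clock: 18.4
eef_pos: [0.589, 0.0918, 0.0275]
tool_rot: [-0.059, 0.998, 0.028, 0.004]
ft_force: [0.2, -0.2, 2.3]
grip_width: -0.0001
grasp_force: 1.2
```

```bash
python3 st.py
```

```text
18.4 [0.589  0.0918 0.0275] ang -3.024 zax [ 0.005  0.057 -0.998] j [ 0.124  0.548 -0.022  0.989  0.056  0.006] f [ 0.2 -0.2  2.3]
hold [-0.0174  0.0877  0.0275]
```

Contact with the button, so I'll press on until it bottoms out.

>>> send_rows(motion="1 0 0 0.3 0;1 0 0 0.5 0;1 0 0 0.7 0;1 0 0 0.7 0")

```text
clock: 18.8
eef_pos: [0.5891, 0.0918, 0.0235]
tool_rot: [-0.059, 0.998, 0.028, 0.005]
ft_force: [-2.6, -2.6, 15.0]
grip_width: -0.0001
grasp_force: 7.5
```

>>> send_rows(motion="1 0 0 0.2 0;1 0 0 0.4 0;1 0 0 0.4 0;1 0 0 0.4 0")

```text
clock: 19.2
eef_pos: [0.5893, 0.0918, 0.023]
tool_rot: [-0.059, 0.998, 0.028, 0.006]
ft_force: [-10.6, -5.4, 33.4]
grip_width: -0.0002
grasp_force: 16.8
```

The button is at its hard stop. I'll lift clear and check.

>>> send_rows(motion="1 0 0 -2 0;1 0 0 -6 0;1 0 0 -11 0;1 4 0 -14 0;1 8 0 -16 0")

```text
clock: 19.7
eef_pos: [0.5086, 0.0741, 0.1778]
tool_rot: [-0.059, 0.998, 0.029, 0.005]
ft_force: [-0.6, -0.3, 1.1]
grip_width: 0.0001
grasp_force: 0.0
```

>>> send_rows(motion="1 3 0 0 0;1 3 0 0 0;1 3 0 0 0")

```text
clock: 20.0
eef_pos: [0.4777, 0.0705, 0.1753]
tool_rot: [-0.059, 0.998, 0.028, 0.004]
ft_force: [-0.4, -0.4, 0.1]
grip_width: -0.0
grasp_force: 0.0
```

```bash
python3 st.py; python3 - <<'E'
from h import *
s=vision.camera("scene");t=vision.camera("top")
c=cv2.resize(s[170:280,280:420],(400,314),interpolation=cv2.INTER_CUBIC)
d=cv2.resize(t[110:210,260:360],(314,314),interpolation=cv2.INTER_CUBIC)
cv2.imwrite("pics/m8.png",np.hstack([c,d])[:,:,::-1])
E
```

```text
20.0 [0.4777 0.0705 0.1753] ang -3.023 zax [ 0.004  0.057 -0.998] j [ 0.108  0.214 -0.112  1.235  0.056 -0.01 ] f [-0.4 -0.4  0.1]
hold [-0.1305  0.0796  0.1753]
```

View pics/m8.png

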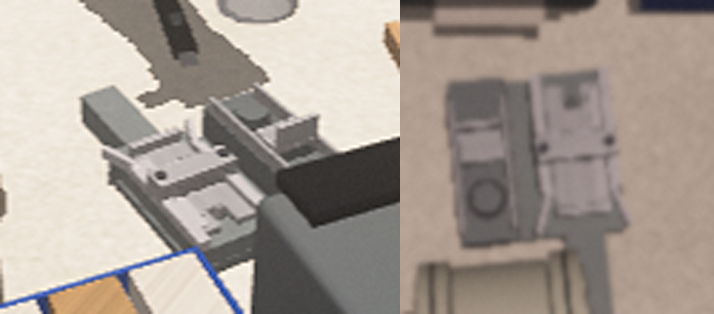

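The tab is clear of the button (top-view crop: button at (487,197), tab at (480,143)). The knife is home with the pin in its notch at (573,97), and the robot is clear, so I'll hand in.

```bash
python3 -c "
from h import *
print(workorder.job_done())"
```

```text
the job is handed in; nothing more can be done
None
```

The job is handed in at about 20 s on the robot's clock: the final pictures show the notched knife home on its pin under the strap and the safety tab clear of the button; the button was pressed to its stop and released, and the arm ended clear of everything (the hand-in returned no verdict).

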